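# Stack well plates on the shaker

### The job

On the lab bench, stack the two loose well plates on the white-lidded plate that already sits on the shaker: blue lid first, yellow lid on top, all three making one square pile with edges flush (a plate may be turned end for end). Leave the white plate where it is, set the plates down gently rather than dropping them, and leave the other things on the bench undisturbed.

Things in the scene. Friction and masses are not known exactly. Their poses are not given: they have to be found in the camera images.
- white_plate: Flat lidded well plate with a white lid, 83 x 58 x 14 mm (x, y, z), mass 40 to 85 g, rigid, flat top and bottom, straight sides. Origin: centre of its underside; x along the 83 mm side, y along the 58 mm side, z up. It lies loose, lid up, on the shaker's platform, its underside about 60 mm above the bench, at any small offset and yaw there.
- blue_plate: Flat lidded well plate with a blue lid, 83 x 58 x 14 mm (x, y, z), mass 40 to 85 g, rigid, flat top and bottom, straight sides. Origin: centre of its underside; x along the 83 mm side, y along the 58 mm side, z up. Starts lid up on the bench. It can be gripped across the 58 mm width.
- yellow_plate: Flat lidded well plate with a yellow lid, 83 x 58 x 14 mm (x, y, z), mass 40 to 85 g, rigid, flat top and bottom, straight sides. Origin: centre of its underside; x along the 83 mm side, y along the 58 mm side, z up. Starts lid up on the bench. It can be gripped across the 58 mm width.
- shaker: Orbital shaker, switched off and fixed to the bench: white housing 200 x 200 mm, 44 mm high, under a flat black rubber platform 180 x 180 mm whose top is 60 mm above the bench; nothing on it stands higher except the white plate. The platform does not move. Origin: centre of its underside on the bench.
- spray_bottle: Clear spray bottle with a blue band and white trigger head, 70 mm diameter, 201 mm tall, standing loose; bystander. Origin: centre of its underside.
- tip_box: Closed pipette-tip box with a blue lid, 85 x 120 x 62 mm (x, y, z), loose; bystander. Origin: centre of its underside.
- pipette: White pipette with a yellow button, lying loose along its x axis, 232 mm long (from 130 mm behind to 102 mm ahead of its origin), 44 mm wide and 24 mm high; bystander. Origin: on the bench under its handle.
Not all that is in view belongs to the job. Leave any black or red look-alike of the white_plate alone.

How it is judged:
By the outcome, as a careful person would: the job done as asked, in the order asked, and still so for the second after the job is handed in, with the robot touching nothing.
It also fails if it takes over 64 s, if anything falls off the work surface, if the arm or the gripper's body presses on something with over 40 N, if the wrist force passes 120 N, or if a joint passes its speed limit or range.

### The arm

A 6-joint arm with a two-finger parallel gripper is mounted at the origin on the work surface. World frame = base frame: x ahead of the robot, y to its left, z up, the work surface at z = 0. Lengths are in m, angles in rad, forces in N, time in s.
With the tool pointing down it reaches from about 0.25 to 0.8 m from the base axis. Payload 3.9 kg.
Tool frame: the origin (TCP) lies on the centre line of the jaws, within the pads' length; the fingertips stand 19 mm ahead of it and the grasp point (between the pads) is the TCP; z points along the fingers, y is the direction in which the jaws open and shut (so a half turn about z gives the same grasp; the last joint's range is limited). The gripper opens to 85 mm and grips with 20 to 120 N. Pads are 22 mm wide; open, the fingers measure 114 mm over their backs; the gripper's body (76 mm by 85 mm) begins 54 mm behind the grasp point. The pads swing forward as they close: fully open they stand 13 mm farther back than shut.
Start: joints at [1.342, 0.26, -0.138, 1.173, 0, 1.571], TCP at [0.119, 0.511, 0.25] pointing down, gripper open.
Joint ranges: [-2.78, 2.78], [-0.83, 1.72], [-1.28, 1.37], [-1.9, 2.12], [-1.57, 1.48], [-3.14, 3.14]. Speed limits (rad/s): [2.57, 2.57, 3.14, 3.14, 3.14, 3.14].

### API

Orientations are given as a rotation vector (axis times angle).
In Python, from station import r, snapshot gives the robot as it stands.
- The arm moves only by the tool step_arm, never from a script. Its argument "commands" is a list of rows, each a list of 3 entries, a list of its own where there are three numbers: the finger opening in mm, from 0 to 85.4, then the shift along the tool's x, y, z in mm, then the turn about the tool's z in rad. A call has 1 to 8 rows; each row is the pose to reach, as a shift and turn from the pose commanded when the call began, along the tool's axes at that moment; what a row does not reach only later rows make up. A row lasts 1/8 s, in which the tool goes at most 62.5 mm and 10.7 degrees, less where a joint would pass 70% of its speed; a pose out of reach is approached as far as the arm can. A call with a gripper value outside its range is refused whole. The fingers move at their own pace and stop on an object; "newtons" is the grip in N (left out, the last holds). Time passes only in rows, so rows that repeat a pose let the fingers close. It gives the time, the measured TCP pose, the force and the opening at its end, in the units of the state.
- r.get_obs(): the state, without advancing time (a new reading comes with each control period).
- snapshot(name): name is "scene" or "top" or "wrist"; returns a dict with "image" (420x560x3 uint8, blue, green, red), "z_map" (420x560 float32, m along the optical axis (not along the pixel's ray), 0 where there is no reading), "K" (3x3 intrinsics, pixels), "D" ([k1, k2, p1, p2, k3] as OpenCV has them; the pictures are not rectified), "R" (3x3) and "t" (3): a world point X has camera coordinates R X + t. Camera axes: x right, y down, z forward; pixel columns grow to the right and rows downward; lengths in m; the calibration is good to about 2 mm. A picture is of the moment at which its call begins.
- r.sign_off(): hands the job in, once; it reports no verdict.
The state is a dict: "time_s": time; "joint_pos": joint angles; "qvel": joint speeds; "tau": joint torques, N m; "position": TCP position; "tcp_rot": TCP orientation; "force": force on the tool from outside, world axes, zero at the start; "torque": the same for the moment, N m; "finger_gap": opening from 0.0 (shut) to 1.0 (fully open).
Only numpy, scipy, OpenCV 4.12 (cv2) and the standard library are available. Lean on these libraries where they do the work, as an engineer would, in place of code of your own. Each camera call takes 0.05 s, during which the arm holds its last target. There are 200 camera calls.

## Working session

There is one attempt and no reset: what is moved stays moved. The work goes in short steps, Python scripts to look and compute and a tool call to move; the robot and the scene stay as the last step left them, time stands still between calls to the robot, and variables do not carry over. Pictures are saved under pics/ and viewed, about 8 in all and at most 12, crops included, and the job is handed in when it is done.

Besides the shell and the picture viewer there is one more tool, called after "Call:" by a JSON object that holds its "op" and its "data", one argument or row to a line. step_arm: Moves the arm, as the interface text tells. Its arguments: {"type":"object","properties":{"commands":{"type":"array","items":{"type":"array"}},"newtons":{"type":"number"}},"required":["commands"]}

```bash
mkdir -p pics; ls
cat > h.py <<'E'
import numpy as np,cv2
from station import r,snapshot
def world(s,u,v,z=None):
    """pixel->world using the depth map, or by the plane at height z"""
    n=cv2.undistortPoints(np.array([[[u,v]]],float),s["K"],np.array(s["D"],float))[0,0]
    d=np.array([n[0],n[1],1.]);R=np.array(s["R"]);t=np.array(s["t"]).ravel()
    c=-R.T@t;w=R.T@d
    k=(z-c[2])/w[2] if z is not None else float(s["z_map"][int(round(v)),int(round(u))])
    return c+k*w
E
python3 - <<'E'
from h import *
import pickle
o=r.get_obs();print({k:np.round(v,3) for k,v in o.items()})
for n in("top","scene"):
    s=snapshot(n);cv2.imwrite(f"pics/{n}0.png",s["image"]);pickle.dump(s,open(n+"0.pkl","wb"))
    print(n,-np.array(s["R"]).T@np.array(s["t"]).ravel())
E
```

```text
pics
{'time_s': np.float64(0.0), 'joint_pos': array([ 1.342,  0.261, -0.139,  1.173,  0.   ,  1.571]), 'qvel': array([ 0.   , -0.001,  0.   , -0.   ,  0.001,  0.   ]), 'tau': array([ 0.0000e+00, -4.0568e+01,  2.5392e+01,  1.9000e-02, -0.0000e+00,
       -0.0000e+00]), 'position': array([0.119, 0.511, 0.249]), 'tcp_rot': array([-3.590e-01, -3.121e+00,  3.000e-03]), 'force': array([ 0.875, -0.091,  0.21 ]), 'torque': array([ 0.014, -0.033,  0.072]), 'finger_gap': np.float64(0.997)}
top [ 0.38034787 -0.05221845  1.33037172]
scene [0.91304078 0.44729079 1.05997864]
```

View pics/top0.png

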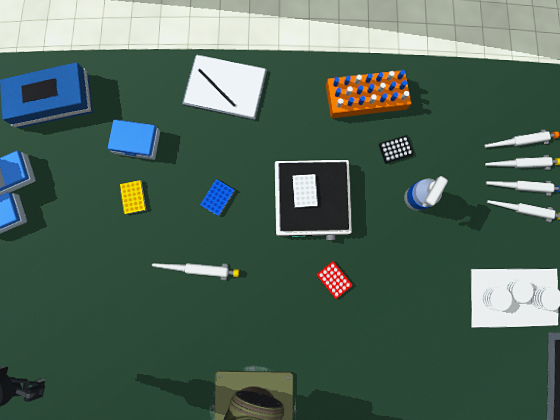

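View pics/scene0.png

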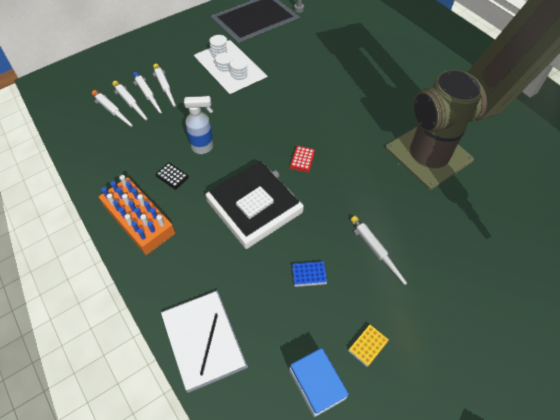

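The top view shows yellow at (133,197), blue at (218,197) and white on the shaker at (305,190). These could be mistaken for them: black plate (396,149), red plate (335,280), blue tip box (134,138), and the white notepad (225,87). By the description I choose yellow (133,197), blue (218,197) and white (305,190). Next is a close crop with rectangles fitted.

```bash
cat >> h.py <<'E'
LID={"yellow":((18,110,80),(38,255,255)),"blue":((112,150,60),(128,255,255)),"white":((0,0,150),(180,60,255))}
def plate(s,col,win,z):
    """fit of the lid inside window (u0,v0,u1,v1), top at height z: centre, long-axis yaw deg, sizes mm"""
    u0,v0,u1,v1=win
    m=cv2.inRange(cv2.cvtColor(s["image"][v0:v1,u0:u1],cv2.COLOR_BGR2HSV),*LID[col])
    m=cv2.morphologyEx(m,cv2.MORPH_CLOSE,np.ones((5,5)))
    c=max(cv2.findContours(m,0,cv2.CHAIN_APPROX_NONE)[0],key=cv2.contourArea)[:,0]+[u0,v0]
    P=np.array([world(s,u,v,z)[:2] for u,v in c])*1000
    (cx,cy),(w,h),a=cv2.minAreaRect(P.astype(np.float32))
    if w<h:a+=90;w,h=h,w
    return np.round([cx,cy,(a+90)%180-90,w,h],1),c
E
python3 - <<'E'
from h import *
import pickle
s=pickle.load(open("top0.pkl","rb"));im=s["image"].copy()
for col,win,z in(("yellow",(112,172,155,222),.014),("blue",(192,172,245,222),.014),("white",(286,168,324,212),.074)):
    f,c=plate(s,col,win,z);mu,mv=c.mean(0)
    print(col,f,"depth z at centre",world(s,mu,mv).round(4))
for n,p in dict(shaker=(340,220),tipbox=(134,138),bottle=(437,190),pip=(205,270),pipend=(153,265),tb1=(110,150),tb2=(157,157),tb3=(160,127)).items():print(n,world(s,*p).round(3))
a=cv2.resize(im[165:230,100:240],None,fx=5,fy=5,interpolation=2);b=cv2.resize(im[155:242,270:357],(435,435),interpolation=2)
cv2.imwrite("pics/crop0.png",np.vstack([a[:,:700],np.zeros((10,700,3),np.uint8),np.pad(b[:250],((0,0),(0,265),(0,0)))]))
E
```

```text
yellow [564.6 340.3  12.4  84.3  59.5] depth z at centre [0.5648 0.3412 0.0094]
blue [526.4  97.3   0.    0.    0. ] depth z at centre [0.5275 0.0984 0.0043]
white [ 580.3 -125.7    4.3   82.3   58.7] depth z at centre [ 0.5813 -0.1264  0.0665]
shaker [ 0.506 -0.22   0.061]
tipbox [0.716 0.33  0.06 ]
bottle [ 0.566 -0.432  0.203]
pip [0.371 0.132 0.018]
pipend [0.381 0.273 0.013]
tb1 [ 0.38  -0.052  1.33 ]
tb2 [0.678 0.279 0.002]
tb3 [ 0.766  0.277 -0.005]
```

View pics/crop0.png

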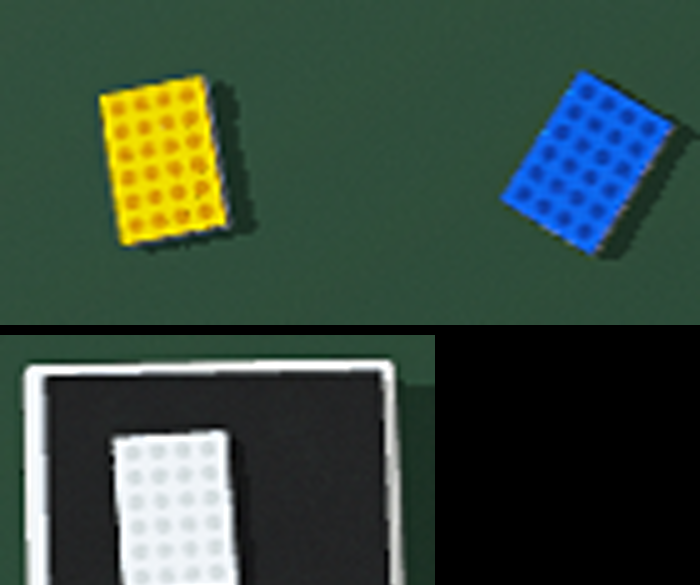

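The crop confirms the three targets: blue (~17,195 in its patch), yellow, and white on the black platform. The blue hue threshold needs widening, so I'll fix that and compute the approach move.

```bash
sed -i 's/((112,150,60)/((102,150,60)/' h.py
cat >> h.py <<'E'
from scipy.spatial.transform import Rotation as Ro
def move(x,y,z,yaw):
    """tool-frame shift (mm) and turn to world mm target, long-axis yaw in deg"""
    o=r.get_obs();R=Ro.from_rotvec(o["tcp_rot"]).as_matrix();p=np.array(o["position"])*1000
    now=np.degrees(np.arctan2(R[1,0],R[0,0]))
    d=(yaw-now+90)%180-90
    print("t",round(float(o["time_s"]),2),"p",p.round(1),"yaw",now.round(2),"F",np.round(o["force"],1),"gap",round(float(o["finger_gap"])*85.4,1),
     "tilt",np.degrees(np.arccos(-R[2,2])).round(2),"q",np.round(o["joint_pos"],2))
    print("shift",(R.T@(np.array([x,y,z])-p)).round(1),"turn",round(-np.radians(d),4))
E
python3 - <<'E'
from h import *
import pickle
s=pickle.load(open("top0.pkl","rb"))
f,c=plate(s,"blue",(192,172,245,222),.014);print(f)
move(f[0],f[1],220,f[2])
E
```

```text
[567.6 107.3 -30.1  84.2  59.8]
t 0.1 p [118.9 510.7 249.5] yaw 166.89 F [ 0.4 -0.7  1. ] gap 85.6 tilt 0.1 q [ 1.34  0.26 -0.14  1.17  0.    1.57]
shift [-528.5 -291.1   30.1] turn 0.2966
```

Call:
{"op": "step_arm", "data": {
  "commands": [
    [85,[-60,-33,3],0.03],
    [85,[-110,-61,6],0.06],
    [85,[-160,-88,9],0.09],
    [85,[-210,-116,12],0.12],
    [85,[-260,-143,15],0.15],
    [85,[-310,-171,18],0.18],
    [85,[-360,-198,21],0.21],
    [85,[-410,-226,24],0.24]
  ]
}}

```text
time_s: 1.1
position: [0.4681, 0.1967, 0.2259]
tcp_rot: [-0.731, -3.055, 0.0]
force: [1.4, 1.7, -0.4]
finger_gap: 0.995
```

Call:
{"op": "step_arm", "data": {
  "commands": [
    [85,[-45,-12,2],0.05],
    [85,[-85,-35,4],0.08],
    [85,[-105,-52,6],0.08],
    [85,[-105,-52,6],0.08],
    [85,[-105,-52,6],0.08]
  ]
}}

```text
time_s: 1.72
position: [0.5368, 0.1047, 0.22]
tcp_rot: [-0.851, -3.023, -0.0]
force: [0.5, 1.1, 0.6]
finger_gap: 0.993
```

Run:
```python
from h import *
move(567.6,107.3,220,-30.1)
s=snapshot("wrist");cv2.imwrite("pics/w1.png",s["image"])
print(-np.array(s["R"]).T@np.array(s["t"]).ravel())
print(plate(s,"blue",(0,0,560,420),.014)[0])
```

```text
t 1.73 p [536.8 104.7 220. ] yaw 148.56 F [0.5 1.1 0.6] gap 84.8 tilt 0.06 q [ 0.19  0.31 -0.14  1.12  0.    0.74]
shift [-25.   18.3  -0. ] turn -0.0234
[0.47478547 0.14196598 0.34340604]
[564.9 108.4 -30.1  82.9  58.6]
```

View pics/w1.png

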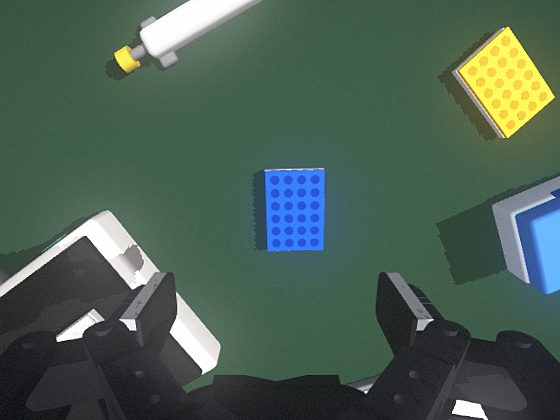

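The wrist picture shows the blue plate at (295,210), well squared to the jaws, with fingertips at about (160,275) and (395,275). Fit size 82.9 x 58.6 mm matches. I'll go over it with the jaws at 68 mm and measure fingertip height.

Call:
{"op": "step_arm", "data": {
  "commands": [
    [68,[-22,17.8,20],-0.0234],
    [68,[-22,17.8,70],-0.0234],
    [68,[-22,17.8,110],-0.0234],
    [68,[-22,17.8,130],-0.0234],
    [68,[-22,17.8,130],-0.0234],
    [68,[-22,17.8,130],-0.0234]
  ]
}}

```text
time_s: 2.52
position: [0.5659, 0.109, 0.0914]
tcp_rot: [0.814, 3.033, 0.001]
force: [-0.3, -0.2, 0.2]
finger_gap: 0.799
```

Run:
```python
from h import *
move(564.9,108.4,30,-30.1)
s=snapshot("wrist");im=s["image"]
print(plate(s,"blue",(0,0,560,420),.014)[0])
# points nearest the tip: world heights over finger pixels
v,u=np.mgrid[180:420:2,100:460:2]
P=np.array([world(s,a,b) for a,b in zip(u.ravel(),v.ravel())]);o=r.get_obs()
Q=(P-o["position"])@Ro.from_rotvec(o["tcp_rot"]).as_matrix()*1000
m=(P[:,2]>.03)&(abs(Q[:,0])<14)&(abs(Q[:,1])<60)
for sgn in(-1,1):
    k=m&(Q[:,1]*sgn>0);print(sgn,k.sum(),np.percentile(Q[k],[0,2,50,98,100],axis=0).round(1).tolist())
cv2.imwrite("pics/w2.png",im)
```

```text
t 2.52 p [565.9 109.   91.4] yaw 149.96 F [-0.3 -0.2  0.2] gap 68.3 tilt 0.09 q [ 0.19  0.45 -0.28  0.83  0.    0.71]
shift [ 0.7 -1.  61.4] turn 0.0011
[564.7 108.5 -30.1  81.8  58.4]
-1 2250 [[-12.0, -56.1, -68.0], [-8.1, -53.0, -66.7], [10.9, -35.1, -40.3], [13.0, -1.1, 6.2], [14.0, -0.2, 12.5]]
1 2322 [[-11.7, 0.2, -68.3], [-8.8, 1.1, -66.6], [10.7, 34.5, -40.2], [13.1, 53.2, 6.5], [14.0, 56.7, 12.9]]
```

View pics/w2.png

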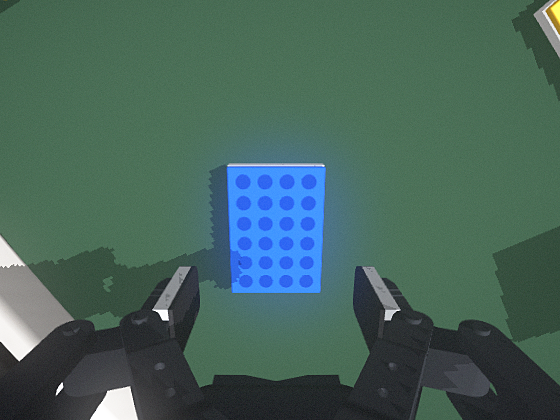

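Fingertips sit about 12.7 mm ahead of the TCP at 68 mm opening. The plate is centred between the jaws (276 px both). Descend to TCP z≈19 and grip.

Call:
{"op": "step_arm", "data": {
  "commands": [
    [68,[0.7,-1,40],0],
    [68,[0.7,-1,62],0],
    [68,[0.7,-1,72],0],
    [68,[0.7,-1,72],0],
    [54,[0.7,-1,72],0],
    [54,[0.7,-1,72],0],
    [54,[0.7,-1,72],0],
    [54,[0.7,-1,72],0]
  ],
  "newtons": 35
}}

```text
time_s: 3.58
position: [0.5656, 0.1078, 0.0198]
tcp_rot: [0.815, 3.031, 0.002]
force: [0.1, 0.2, 5.9]
finger_gap: 0.664
```

Call:
{"op": "step_arm", "data": {
  "commands": [
    [50,[0,0,0],0],
    [50,[0,0,-20],0],
    [50,[0,0,-70],0],
    [50,[0,0,-130],0],
    [50,[0,0,-160],0],
    [50,[0,0,-160],0]
  ]
}}

```text
time_s: 4.32
position: [0.5663, 0.1079, 0.1814]
tcp_rot: [0.814, 3.028, 0.004]
force: [-0.1, 0.1, -2.1]
finger_gap: 0.665
```

Run:
```python
from h import *
move(500,0,180,4.3)
s=snapshot("wrist");o=r.get_obs();z=o["position"][2]
cv2.imwrite("pics/w3.png",s["image"])
print(plate(s,"blue",(0,0,560,420),z-.0045)[0])
```

```text
t 4.33 p [566.3 107.9 181.4] yaw 149.89 F [-0.1  0.1 -2.1] gap 56.8 tilt 0.37 q [ 0.19  0.38 -0.15  1.04 -0.    0.71]
shift [   3.2 -126.6    0.9] turn -0.6005
[573.3 105.4 -30.2  99.7  68.8]
```

View pics/w3.png

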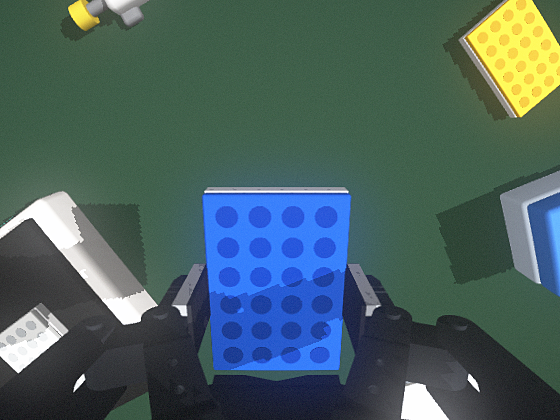

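The blue plate is held (lid spans (204,190)–(350,370)), but the lid size at the assumed height is off. I'll check its held height and tilt in the depth map.

```bash
cat >> h.py <<'E'
def held(s,col):
    """held lid: plane from depth, in tool axes (mm)"""
    o=r.get_obs();R=Ro.from_rotvec(o["tcp_rot"]).as_matrix()
    c=plate(s,col,(180,150,380,400),.1)[1]
    m=np.zeros(s["z_map"].shape,np.uint8);cv2.drawContours(m,[c.reshape(-1,1,2)],-1,1,-1);m=cv2.erode(m,np.ones((9,9)))
    v,u=np.nonzero(m);P=np.array([world(s,a,b) for a,b in zip(u[::7],v[::7])])
    Q=(P-o["position"])@R*1000
    k=abs(Q[:,2]-np.median(Q[:,2]))<12;Q=Q[k]
    a=np.linalg.lstsq(np.c_[Q[:,:2],np.ones(len(Q))],Q[:,2],rcond=None)[0]
    print("plane dz/dx,dz/dy,z0 (tool):",a.round(4),"n",len(Q),"x",np.percentile(Q[:,0],[1,99]).round(1),"y",np.percentile(Q[:,1],[1,99]).round(1))
    return c,R,o
E
python3 - <<'E'
from h import *
s=snapshot("wrist");c,R,o=held(s,"blue")
C=-np.array(s["R"]).T@np.array(s["t"]).ravel();print("cam in tool",(R.T@(C-o["position"])*1000).round(1))
for z in (-4,0,4,8): print(z,plate(s,"blue",(180,150,380,400),o["position"][2]+z/1000)[0])
c0=c;print(c0.min(0),c0.max(0))
E
```

```text
plane dz/dx,dz/dy,z0 (tool): [ 1.8000e-03 -1.0500e-02  4.4286e+00] n 3232 x [-38.8  39.8] y [-26.6  28.5]
cam in tool [ 7.190e+01 -1.000e-01 -1.246e+02]
-4 [571.9 105.7 -30.1  99.9  69. ]
0 [569.8 106.9 -30.1  96.8  66.9]
4 [567.6 108.1 -30.1  93.7  64.8]
8 [565.4 109.2 -30.1  90.6  62.6]
[199 193] [363 399]
```

By depth the lid lies 4.4 mm below the TCP, level within 0.6° and centred; the rectangle fit was off only because blue glow on the fingers contaminated the mask. Next I go beyond the shaker so the wrist camera sees the white plate past the held one.

Call:
{"op": "step_arm", "data": {
  "commands": [
    [50,[-30,-18,-5],-0.08],
    [50,[-75,-45,-10],-0.18],
    [50,[-120,-75,-20],-0.3],
    [50,[-165,-102,-20],-0.42],
    [50,[-200,-125,-20],-0.53],
    [50,[-225,-140,-20],-0.6],
    [50,[-225,-140,-20],-0.6],
    [50,[-225,-140,-20],-0.6]
  ]
}}

```text
time_s: 5.42
position: [0.6875, -0.1259, 0.1961]
tcp_rot: [0.116, -3.136, -0.002]
force: [0.7, 0.5, -0.6]
finger_gap: 0.661
```

Run:
```python
from h import *
s=snapshot("wrist");cv2.imwrite("pics/w4.png",s["image"])
move(580.3,-125.7,150,4.3)
n=s["image"];g=cv2.cvtColor(n,cv2.COLOR_BGR2GRAY)
t=snapshot("top");cv2.imwrite("pics/t4.png",t["image"])
```

```text
t 5.47 p [ 687.6 -125.5  196.8] yaw -175.71 F [ 0.4 -0.5 -1. ] gap 57.3 tilt 0.18 q [-0.18  0.59  0.25  1.24  0.   -0.26]
shift [106.9   7.7  47.1] turn -0.0001
```

View pics/w4.png

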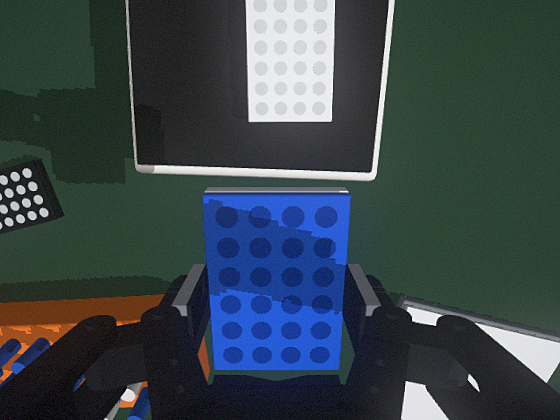

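White's near edge is at row 122 but its far end is cut off. Shift 25 mm inward so the whole white lid fits above the held plate.

Call:
{"op": "step_arm", "data": {
  "commands": [
    [50,[26,7,0],0],
    [50,[26,7,0],0],
    [50,[26,7,0],0]
  ]
}}

```text
time_s: 5.9
position: [0.6626, -0.1207, 0.1988]
tcp_rot: [-0.119, 3.138, -0.0]
force: [0.1, 0.2, -1.1]
finger_gap: 0.668
```

Run:
```python
from h import *
s=snapshot("wrist")
f,c=plate(s,"white",(225,0,345,180),.074);print(f,c.min(0),c.max(0))
print([world(s,u,v).round(4)[2] for u,v in c[::25]], world(s,*c.mean(0)))
# held lid: strict mask
m=cv2.inRange(cv2.cvtColor(s["image"],cv2.COLOR_BGR2HSV),(102,150,60),(128,255,255));print([ (int(v),np.nonzero(m[v,180:380])[0][[0,-1]]+180) for v in (200,215,230,250)])
p=cv2.approxPolyDP(c.reshape(-1,1,2),6,True)[:,0];print(p.tolist(),[world(s,u,v,.074).round(4)[:2].tolist() for u,v in p])
for k in (0,): move(f[0],f[1],150,f[2])
```

```text
[ 578.1 -125.1    4.6   82.3   57.9] [236  30] [323 155]
[np.float64(0.0592), np.float64(0.0743), np.float64(0.0736), np.float64(0.0738), np.float64(0.0589), np.float64(0.0604), np.float64(0.0735), np.float64(0.0709), np.float64(0.061), np.float64(0.0605), np.float64(0.0593), np.float64(0.0744), np.float64(0.0737), np.float64(0.0734), np.float64(0.0736), np.float64(0.0736), np.float64(0.0598)] [ 0.57615215 -0.12531678  0.0749739 ]
[(200, array([203, 350])), (215, array([203, 349])), (230, array([204, 348])), (250, array([205, 347]))]
[[237, 31], [240, 155], [319, 155], [323, 31]] [[0.5397, -0.1564], [0.6212, -0.1503], [0.6169, -0.094], [0.5355, -0.0999]]
t 5.95 p [ 662.9 -120.9  198.7] yaw -175.68 F [ 0.   0.3 -0.4] gap 57.0 tilt 0.08 q [-0.18  0.54  0.17  1.2  -0.   -0.26]
shift [84.9  2.2 48.6] turn -0.005
```

White: centre (578.2, -125.1), yaw ≈4.35°, size 82.3x57.9, height 0.074, all consistent. Move above it, with the underside about 15 mm over the lid.

Call:
{"op": "step_arm", "data": {
  "commands": [
    [50,[45,1,10],0],
    [50,[84,2.1,40],0],
    [50,[84,2.1,75],0],
    [50,[84,2.1,89],0],
    [50,[84,2.1,89],0],
    [50,[84,2.1,89],0]
  ]
}}

```text
time_s: 6.7
position: [0.5802, -0.1258, 0.1105]
tcp_rot: [-0.117, 3.137, -0.001]
force: [-0.1, 0.2, 0.7]
finger_gap: 0.664
```

Run:
```python
from h import *
move(579,-125.1,94,4.35)
```

```text
t 6.7 p [ 580.2 -125.8  110.5] yaw -175.71 F [-0.1  0.2  0.7] gap 56.7 tilt 0.16 q [-0.21  0.46 -0.21  0.9  -0.   -0.29]
shift [ 1.2  0.7 16.5] turn -0.001
```

Run:
```python
from h import *
for i in range(5):
    s=snapshot("scene" if i else "wrist");move(579,-125.1,94,4.35)
    if i==0:cv2.imwrite("pics/w5.png",s["image"])
im=s["image"][150:270,180:330];cv2.imwrite("pics/s5.png",cv2.resize(im,(750,600),interpolation=2))
```

```text
t 6.75 p [ 580.1 -125.8  110.7] yaw -175.71 F [-0.4 -0.3 -0.2] gap 56.9 tilt 0.17 q [-0.21  0.46 -0.21  0.9  -0.   -0.29]
shift [ 1.1  0.7 16.7] turn -0.001
t 6.8 p [ 579.9 -125.8  110.6] yaw -175.71 F [ 0.5  0.1 -0.5] gap 56.9 tilt 0.16 q [-0.21  0.46 -0.21  0.9   0.   -0.29]
shift [ 0.9  0.7 16.6] turn -0.0011
t 6.85 p [ 579.7 -125.7  110.5] yaw -175.72 F [ 0.4  0.5 -0.3] gap 57.0 tilt 0.14 q [-0.21  0.46 -0.21  0.9   0.   -0.29]
shift [ 0.6  0.7 16.5] turn -0.0012
t 6.9 p [ 579.4 -125.7  110.3] yaw -175.72 F [-0.3  0.3 -1.6] gap 56.5 tilt 0.12 q [-0.21  0.46 -0.21  0.89 -0.   -0.29]
shift [ 0.4  0.6 16.3] turn -0.0012
t 6.95 p [ 579.1 -125.6  110.1] yaw -175.72 F [ 0.7 -0.1 -0.2] gap 56.9 tilt 0.09 q [-0.21  0.46 -0.21  0.89  0.   -0.29]
shift [ 0.1  0.5 16.1] turn -0.0012
```

View pics/s5.png

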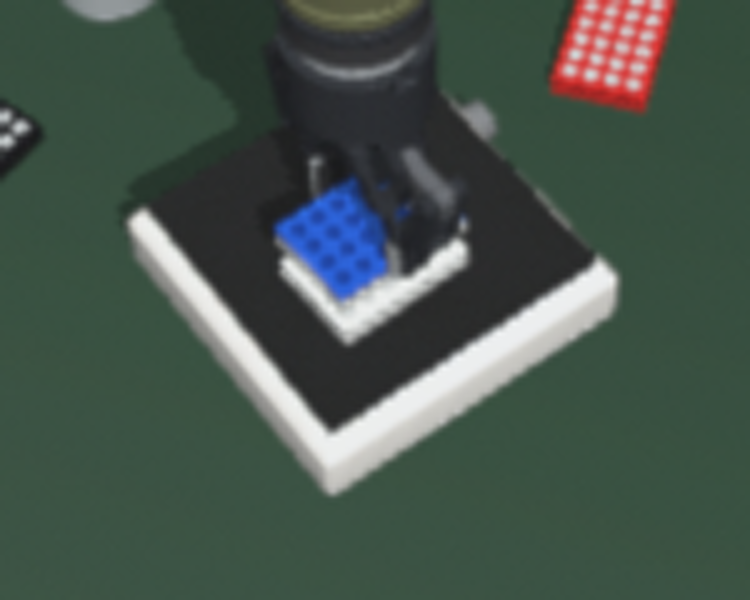

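The view shows blue hovering square over white, edges parallel. The arm has settled to ≈(579,-125.5), so I lower it gently.

Call:
{"op": "step_arm", "data": {
  "commands": [
    [50,[0,0.4,6],0],
    [50,[0,0.4,11],0],
    [50,[0,0.4,13],0],
    [50,[0,0.4,13.5],0],
    [50,[0,0.4,14],0],
    [50,[0,0.4,14],0],
    [50,[0,0.4,14],0],
    [50,[0,0.4,14],0]
  ]
}}

```text
time_s: 7.95
position: [0.5784, -0.1251, 0.0954]
tcp_rot: [-0.117, 3.139, -0.0]
force: [0.1, -0.2, 0.1]
finger_gap: 0.667
```

Run:
```python
from h import *
for i in range(2):
    s=snapshot("wrist");move(579,-125.1,94,4.35)
```

```text
t 8.0 p [ 578.3 -125.1   95.4] yaw -175.73 F [-0.2  0.5 -1.8] gap 57.1 tilt 0.01 q [-0.21  0.47 -0.23  0.86  0.   -0.29]
shift [-0.7 -0.   1.4] turn -0.0013
t 8.05 p [ 578.3 -125.1   95.4] yaw -175.73 F [ 0.3 -0.5 -0.9] gap 57.2 tilt 0.0 q [-0.21  0.47 -0.23  0.86  0.   -0.29]
shift [-0.7 -0.   1.4] turn -0.0013
```

Call:
{"op": "step_arm", "data": {
  "commands": [
    [50,[-0.6,0,0.5],0],
    [50,[-0.6,0,1],0],
    [50,[-0.6,0,1.5],0],
    [50,[-0.6,0,1.5],0],
    [50,[-0.6,0,1.5],0]
  ]
}}

```text
time_s: 8.68
position: [0.5788, -0.125, 0.0938]
tcp_rot: [0.117, -3.139, -0.0]
force: [-0.4, -0.0, -0.2]
finger_gap: 0.666
```

Call:
{"op": "step_arm", "data": {
  "commands": [
    [50,[0,0,0.5],0],
    [50,[0,0,0.5],0],
    [50,[0,0,1],0],
    [50,[0,0,1],0]
  ]
}}

```text
time_s: 9.18
position: [0.5789, -0.1251, 0.0938]
tcp_rot: [-0.117, 3.139, -0.0]
force: [-3.3, -0.5, 8.3]
finger_gap: 0.665
```

Contact at 8 N: the plate is seated. Relax, open, and rise.

Call:
{"op": "step_arm", "data": {
  "commands": [
    [50,[0,0,0],0],
    [60,[0,0,0],0],
    [66,[0,0,0],0],
    [70,[0,0,0],0],
    [70,[0,0,-20],0],
    [70,[0,0,-70],0],
    [70,[-30,0,-105],0],
    [70,[-60,0,-105],0]
  ]
}}

```text
time_s: 10.18
position: [0.6416, -0.1211, 0.202]
tcp_rot: [-0.116, 3.132, -0.003]
force: [-0.1, -0.9, -1.3]
finger_gap: 0.823
```

Call:
{"op": "step_arm", "data": {
  "commands": [
    [80,[-25,0,0],0],
    [80,[-25,0,0],0],
    [80,[-25,0,0],0]
  ]
}}

```text
time_s: 10.55
position: [0.6626, -0.1187, 0.1972]
tcp_rot: [0.117, -3.137, -0.0]
force: [0.8, -0.1, 0.3]
finger_gap: 0.935
```

Run:
```python
from h import *
s=snapshot("wrist");move(580,-125,220,4.3)
f,c=plate(s,"blue",(150,0,420,300),.088);print(f,c.min(0),c.max(0))
u0,v0=np.maximum(c.min(0)-25,0);u1,v1=c.max(0)+25
cv2.imwrite("pics/w6.png",cv2.resize(s["image"][v0:v1,u0:u1],None,fx=3,fy=3,interpolation=2)[:600,:800])
print(u0,v0)
t=snapshot("scene");cv2.imwrite("pics/s6.png",cv2.resize(t["image"][165:245,200:310],(770,560),interpolation=2))
```

```text
t 10.6 p [ 662.5 -118.8  197.4] yaw -175.73 F [ 0.1 -0.9  1.2] gap 80.0 tilt 0.1 q [-0.18  0.54  0.17  1.2  -0.   -0.25]
shift [ 82.8  -0.1 -22.4] turn -0.0006
[ 577.8 -130.6    4.4   83.8   67.8] [215  22] [322 158]
190 0
```

View pics/w6.png

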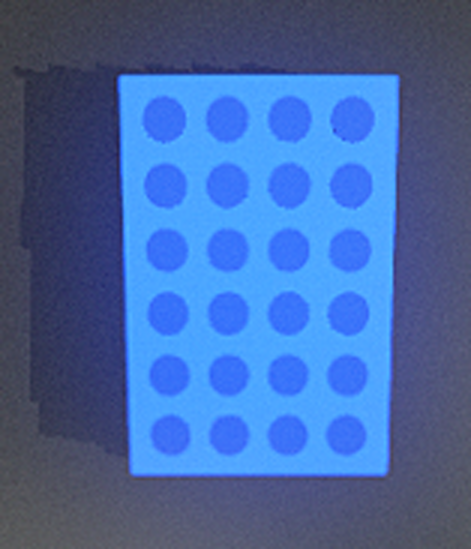

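The crop shows the blue lid with no white showing from above. Corners in the crop are (119,75), (399,74), (388,474), (131,475); I'll use these because glow spoils the mask. I'll sharpen the blue threshold and compute both.

```bash
sed -i 's/((102,150,60)/((102,150,140)/' h.py
python3 - <<'E'
from h import *
s=snapshot("wrist")
P=np.array([world(s,190+u/3-.33,v/3-.33,.088)[:2]*1000 for u,v in((119,75),(399,74),(388,474),(131,475))])
print(P.round(1).tolist(),"centre",P.mean(0).round(1),"yaw",[np.degrees(np.arctan2(*(b-a)[::-1])).round(2) for a,b in((P[0],P[3]),(P[1],P[2]))],"len",np.linalg.norm(P-np.roll(P,1,0),axis=1).round(1))
print(plate(s,"blue",(150,0,420,170),.088)[0])
E
```

```text
[[539.0, -157.5], [534.6, -100.1], [616.7, -93.8], [621.2, -151.3]] centre [ 577.9 -125.6] yaw [np.float64(4.29), np.float64(4.37)] len [82.4 57.6 82.4 57.7]
[ 578.1 -125.8    4.2   82.3   58.3]
```

View pics/s6.png

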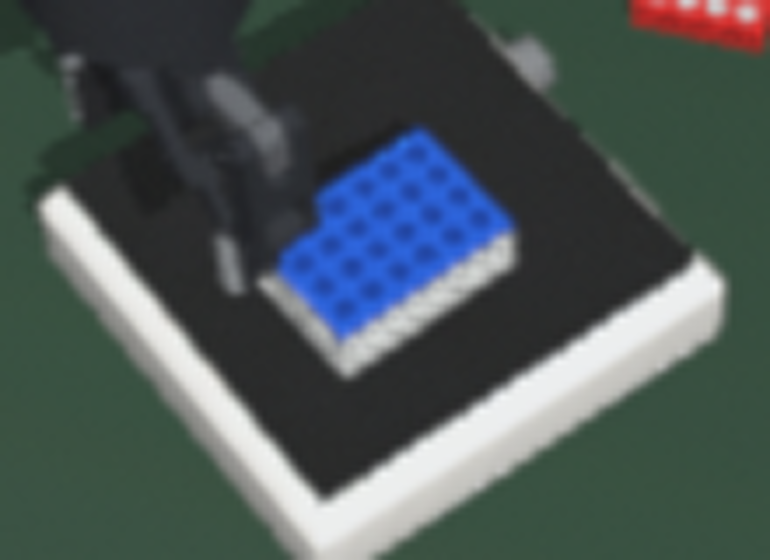

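Blue sits at (578.0,-125.7), yaw 4.3°, within about 0.6 mm of white (578.2,-125.1). The side view shows the two sides continuous. Now to yellow.

Run:
```python
from h import *
move(562,341.3,210,12.4)
```

```text
t 10.7 p [ 662.6 -118.9  197.8] yaw -175.75 F [-0.3  0.4 -0.5] gap 79.9 tilt 0.05 q [-0.18  0.54  0.17  1.2  -0.   -0.25]
shift [ 66.2 466.4 -12.1] turn -0.1422
```

Call:
{"op": "step_arm", "data": {
  "commands": [
    [80,[5,45,-12],-0.01],
    [80,[13,103,-12],-0.03],
    [80,[22,160,-12],-0.05],
    [80,[30,217,-12],-0.07],
    [80,[39,275,-12],-0.09],
    [80,[47,332,-12],-0.11],
    [80,[55,388,-12],-0.13],
    [80,[62,438,-12],-0.142]
  ]
}}

```text
time_s: 11.7
position: [0.568, 0.3149, 0.2102]
tcp_rot: [-0.341, 3.123, 0.0]
force: [1.0, -0.2, -0.3]
finger_gap: 0.937
```

Call:
{"op": "step_arm", "data": {
  "commands": [
    [72,[4,28,20],0],
    [72,[4,28,50],0],
    [72,[4,28,90],0],
    [72,[4,28,110],0],
    [72,[4,28,110],0],
    [72,[4,28,110],0]
  ]
}}

```text
time_s: 12.45
position: [0.5597, 0.34, 0.1011]
tcp_rot: [-0.339, 3.122, 0.001]
force: [-1.1, -0.7, 0.4]
finger_gap: 0.845
```

Run:
```python
from h import *
for i in range(3):
    s=snapshot("wrist");f,c=plate(s,"yellow",(100,0,460,330),.014);print(f,c.min(0),c.max(0))
move(f[0],f[1],19,f[2])
cv2.imwrite("pics/w7.png",s["image"])
```

```text
[558.7 336.5  12.4  90.2  71.7] [216 157] [327 290]
[559.  336.6  12.4  89.7  71.5] [217 157] [327 289]
[558.9 336.5  12.4  90.3  71.1] [216 156] [326 289]
t 12.6 p [560.2 340.3 101.5] yaw -167.6 F [ 0.2  0.1 -0.7] gap 72.1 tilt 0.16 q [ 0.55  0.57 -0.05  0.95  0.    0.33]
shift [ 2.3 -3.5 82.4] turn 0.0
```

View pics/w7.png

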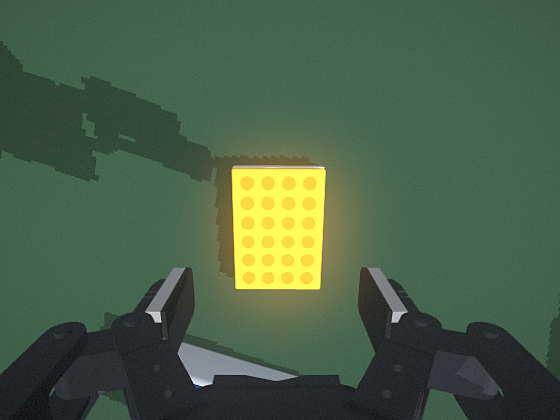

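Yellow is between the jaws at corners (233,168), (326,168), (321,290), (236,290). The fit was spoiled by shadow/glow at left, so I'll refit with corners and a brighter threshold.

```bash
sed -i 's/((18,110,80)/((18,90,190)/' h.py
python3 - <<'E'
from h import *
s=snapshot("wrist")
P=np.array([world(s,u,v,.014)[:2]*1000 for u,v in((233,168),(326,168),(321,290),(236,290))])
print("centre",P.mean(0).round(1),"yaw",[np.degrees(np.arctan2(*(b-a)[::-1])).round(2) for a,b in((P[0],P[3]),(P[1],P[2]))],"len",np.linalg.norm(P-np.roll(P,1,0),axis=1).round(1))
f,c=plate(s,"yellow",(100,0,460,330),.014);print(f,c.min(0),c.max(0))
move(f[0],f[1],19,f[2])
E
```

```text
centre [561.7 342.2] yaw [np.float64(11.71), np.float64(12.47)] len [83.7 57.1 83.7 58.2]
[561.5 341.3  12.1  83.   58.1] [231 168] [325 289]
t 12.65 p [560.1 340.3 101.2] yaw -167.6 F [0.6 0.2 0.2] gap 71.9 tilt 0.14 q [ 0.55  0.57 -0.05  0.95 -0.    0.33]
shift [-1.4  0.7 82.3] turn 0.0052
```

Call:
{"op": "step_arm", "data": {
  "commands": [
    [70,[-1.3,0.8,40],0.004],
    [70,[-1.3,0.8,70],0.004],
    [70,[-1.3,0.8,82],0.004],
    [70,[-1.3,0.8,82],0.004],
    [70,[-1.3,0.8,82],0.004],
    [70,[-1.3,0.8,82],0.004],
    [70,[-1.3,0.8,82],0.004],
    [70,[-1.3,0.8,82],0.004]
  ]
}}

```text
time_s: 13.65
position: [0.5605, 0.3411, 0.0182]
tcp_rot: [-0.333, 3.123, 0.0]
force: [-0.0, -0.3, -0.2]
finger_gap: 0.819
```

Call:
{"op": "step_arm", "data": {
  "commands": [
    [50,[0,0,0],0],
    [50,[0,0,0],0],
    [50,[0,0,0],0],
    [50,[0,0,0],0],
    [50,[0,0,0],0]
  ],
  "newtons": 35
}}

```text
time_s: 14.28
position: [0.5606, 0.3411, 0.0182]
tcp_rot: [-0.333, 3.123, 0.0]
force: [-0.7, 0.2, 5.6]
finger_gap: 0.663
```

Call:
{"op": "step_arm", "data": {
  "commands": [
    [50,[0,0,-20],0],
    [50,[0,0,-70],0],
    [50,[0,0,-130],0],
    [50,[0,0,-190],0],
    [50,[0,0,-190],0]
  ]
}}

```text
time_s: 14.9
position: [0.5631, 0.3427, 0.2134]
tcp_rot: [-0.332, 3.114, 0.007]
force: [-0.2, 1.2, -0.6]
finger_gap: 0.669
```

Run:
```python
from h import *
s=snapshot("wrist");held(s,"yellow")
move(661,-119.5,210,4.35)
```

```text
plane dz/dx,dz/dy,z0 (tool): [5.5000e-03 9.0000e-04 1.0515e+00] n 3050 x [-40.   36.2] y [-26.1  26.6]
t 14.95 p [561.6 341.7 210. ] yaw -167.82 F [-0.5 -0.9 -1.5] gap 57.0 tilt 0.28 q [ 0.55  0.5   0.13  1.2  -0.    0.33]
shift [ 2.000e-01 -4.718e+02 -7.000e-01] turn 0.1367
```

Call:
{"op": "step_arm", "data": {
  "commands": [
    [50,[0,-30,0],0.01],
    [50,[0,-85,0],0.03],
    [50,[0,-142,0],0.05],
    [50,[0,-200,0],0.07],
    [50,[0,-258,0],0.09],
    [50,[0,-316,0],0.11],
    [50,[0,-374,0],0.13],
    [50,[0,-430,0],0.137]
  ]
}}

```text
time_s: 15.95
position: [0.6497, -0.0811, 0.2045]
tcp_rot: [0.118, -3.134, -0.001]
force: [0.4, 0.2, -0.7]
finger_gap: 0.664
```

Call:
{"op": "step_arm", "data": {
  "commands": [
    [50,[-3,-40,2],0],
    [50,[-3,-40,4],0],
    [50,[-3,-40,4],0],
    [50,[-3,-40,4],0],
    [50,[-3,-40,4],0]
  ]
}}

```text
time_s: 16.58
position: [0.657, -0.1177, 0.2038]
tcp_rot: [0.122, -3.139, -0.0]
force: [0.4, 0.7, -1.1]
finger_gap: 0.668
```

Run:
```python
from h import *
for i in range(3): s=snapshot("wrist")
held(s,"yellow")
f,c=plate(s,"blue",(150,0,420,170),.088);print(f,c.min(0),c.max(0))
move(f[0],f[1],125,f[2])
```

```text
plane dz/dx,dz/dy,z0 (tool): [4.0000e-04 3.0000e-03 4.4516e+00] n 3038 x [-38.3  37.8] y [-26.5  26.1]
[ 578.  -125.8    4.4   82.1   57.9] [230  36] [319 164]
t 16.73 p [ 657.2 -118.3  204.1] yaw -175.61 F [ 0.5  0.5 -0.3] gap 57.0 tilt 0.02 q [-0.18  0.53  0.16  1.2  -0.   -0.25]
shift [79.5 -1.4 79.1] turn -0.0001
```

Held-plate x offset differs between the pick estimate (-1.0) and depth (-0.2). I'll settle it by comparing the held plate's front-edge row against the saved blue picture, where the final offset (+0.85 mm) is known.

Run:
```python
from h import *
s=snapshot("wrist")
for n,im in(("blue",cv2.imread("pics/w4.png")),("blue w3",cv2.imread("pics/w3.png")),("yellow",s["image"])):
    hsv=cv2.cvtColor(im,cv2.COLOR_BGR2HSV)[178:202,250:300]
    print(n,"sat",np.median(hsv[...,1],1).astype(int).tolist())
    for v in(215,):print(np.abs(np.diff(im[v,190:365].astype(int),axis=0)).sum(1).argsort()[-4:]+190)
```

```text
blue sat [65, 78, 69, 69, 69, 70, 68, 74, 87, 14, 14, 15, 11, 4, 71, 180, 192, 196, 200, 200, 200, 199, 202, 200]
[348 303 270 349]
blue w3 sat [83, 85, 86, 87, 87, 88, 89, 94, 112, 22, 21, 27, 16, 0, 45, 195, 208, 200, 196, 195, 195, 195, 194, 195]
[303 203 202 349]
yellow sat [38, 34, 35, 35, 33, 32, 35, 33, 35, 40, 40, 42, 43, 45, 53, 63, 20, 16, 16, 17, 8, 29, 127, 185]
[202 201 350 349]
```

Run:
```python
from h import *
s=snapshot("wrist");o=r.get_obs();R=Ro.from_rotvec(o["tcp_rot"]).as_matrix()
def x(v): return ((R.T@(world(s,277,v,o["position"][2]-.00445)-o["position"]))*1000)[0].round(2)
print("front blue",x(192.7),"yellow",x(199.6), "px", x(200)-x(201))
for n,im in(("blue",cv2.imread("pics/w4.png")),("yellow",s["image"])):
    col=im[340:395,262:292].astype(int);print(n,np.median(col.sum(2),1).astype(int).tolist())
print(x(370),x(375))
im=s["image"][170:400,180:380];cv2.imwrite("pics/w8.png",np.hstack([cv2.imread("pics/w4.png")[170:400,180:380],im]).repeat(2,0).repeat(2,1))
```

```text
front blue 43.52 yellow 40.82 px 0.38999999999999346
blue [348, 341, 342, 344, 344, 345, 350, 340, 325, 283, 248, 249, 246, 240, 243, 248, 243, 243, 246, 246, 259, 305, 330, 333, 340, 337, 337, 336, 340, 348, 217, 175, 181, 179, 179, 179, 177, 184, 179, 157, 106, 99, 99, 100, 98, 87, 87, 90, 88, 95, 91, 89, 90, 86, 83]
yellow [463, 462, 466, 469, 516, 551, 553, 556, 554, 555, 554, 554, 554, 556, 552, 549, 526, 485, 466, 459, 459, 460, 453, 454, 460, 458, 458, 455, 488, 541, 550, 552, 551, 551, 549, 551, 561, 533, 214, 227, 178, 178, 175, 178, 172, 165, 159, 163, 164, 163, 159, 159, 159, 160, 155]
-38.54 -41.36
```

View pics/w8.png

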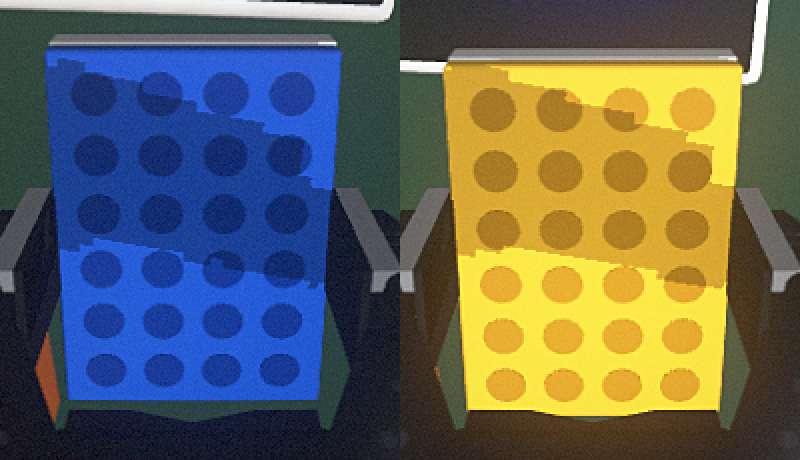

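Side by side, the yellow lid (right, front edge row ~30 in native crop) sits 7 px, about 2.8 mm, farther back than blue did (left). So its offset is about -1.6 (relative -1.95, pick -1.05). TCP target is ≈(576.5, -125.0), with contact expected at z≈106.

Call:
{"op": "step_arm", "data": {
  "commands": [
    [50,[45,0,10],0],
    [50,[81,-0.5,40],0],
    [50,[81,-0.5,75],0],
    [50,[81,-0.5,88],0],
    [50,[81,-0.5,88],0],
    [50,[81,-0.5,88],0],
    [50,[81,-0.5,88],0],
    [50,[81,-0.5,88],0]
  ]
}}

```text
time_s: 17.82
position: [0.5771, -0.1257, 0.1166]
tcp_rot: [-0.119, 3.138, -0.001]
force: [0.8, -0.6, -0.9]
finger_gap: 0.669
```

Call:
{"op": "step_arm", "data": {
  "commands": [
    [50,[0,0,4],0],
    [50,[0,0,6],0],
    [50,[0,0,6],0],
    [50,[0,0,6],0],
    [50,[0,0,6],0],
    [50,[0,0,6],0],
    [50,[0,0,6],0],
    [50,[0,0,6],0]
  ]
}}

```text
time_s: 18.82
position: [0.5764, -0.1256, 0.1098]
tcp_rot: [-0.119, 3.139, -0.0]
force: [0.1, -0.0, -0.7]
finger_gap: 0.671
```

Run:
```python
from h import *
move(576.5,-125.0,107,4.35)
```

```text
t 18.82 p [ 576.4 -125.6  109.8] yaw -175.67 F [ 0.1 -0.  -0.7] gap 57.3 tilt 0.0 q [-0.21  0.46 -0.22  0.89 -0.   -0.29]
shift [-0.2  0.6  2.8] turn -0.0003
```

Call:
{"op": "step_arm", "data": {
  "commands": [
    [50,[-0.2,0.6,1],0],
    [50,[-0.2,0.6,2],0],
    [50,[-0.2,0.6,2.5],0],
    [50,[-0.2,0.6,2.5],0],
    [50,[-0.2,0.6,3],0],
    [50,[-0.2,0.6,3],0]
  ]
}}

```text
time_s: 19.58
position: [0.5765, -0.125, 0.1068]
tcp_rot: [0.119, -3.139, -0.0]
force: [-0.6, -0.4, -0.8]
finger_gap: 0.665
```

Call:
{"op": "step_arm", "data": {
  "commands": [
    [50,[0,0,0.5],0],
    [50,[0,0,0.5],0],
    [50,[0,0,1],0],
    [50,[0,0,1],0]
  ]
}}

```text
time_s: 20.08
position: [0.5765, -0.125, 0.1062]
tcp_rot: [-0.119, 3.139, 0.0]
force: [-0.9, 0.3, 2.5]
finger_gap: 0.669
```

Contact as expected at z = 106.2. Release and look from the same vantage.

Call:
{"op": "step_arm", "data": {
  "commands": [
    [50,[0,0,0.3],0],
    [60,[0,0,0],0],
    [66,[0,0,0],0],
    [70,[0,0,0],0],
    [70,[0,0,-20],0],
    [70,[0,0,-70],0],
    [75,[-40,0,-95],0],
    [80,[-85,0,-95],0]
  ]
}}

```text
time_s: 21.08
position: [0.6636, -0.119, 0.2046]
tcp_rot: [-0.118, 3.133, -0.002]
force: [1.2, -0.8, 0.1]
finger_gap: 0.938
```

Call:
{"op": "step_arm", "data": {
  "commands": [
    [80,[0,0,0],0],
    [80,[0,0,0],0],
    [80,[0,0,0],0],
    [80,[0,0,0],0]
  ]
}}

```text
time_s: 21.58
position: [0.6603, -0.1187, 0.201]
tcp_rot: [0.118, -3.139, -0.0]
force: [-0.7, 0.0, 0.6]
finger_gap: 0.934
```

Run:
```python
from h import *
s=snapshot("wrist");move(580,-125,220,4.3)
f,c=plate(s,"yellow",(150,0,420,185),.102);print(f,c.min(0),c.max(0))
# edge profile
im=s["image"]
u0,v0=np.maximum(c.min(0)-20,0);u1,v1=c.max(0)+20
a=cv2.resize(im[v0:v1,u0:u1],None,fx=2.5,fy=2.5,interpolation=2)
t=snapshot("scene");b=cv2.resize(t["image"][165:245,200:310],(440,320),interpolation=2)
h=max(len(a),len(b));p=lambda x:np.pad(x,((0,h-len(x)),(0,0),(0,0)))
out=np.hstack([p(a),p(b)])[:600,:800];cv2.imwrite("pics/w9.png",out);print(out.shape,u0,v0)
```

```text
t 21.62 p [ 660.5 -118.7  201.1] yaw -175.69 F [-0.7 -0.4  0.3] gap 79.9 tilt 0.01 q [-0.18  0.54  0.17  1.2  -0.   -0.25]
shift [ 80.8  -0.2 -18.9] turn 0.0002
[ 578.1 -125.4    4.3   81.7   57.7] [228  25] [324 163]
(445, 780, 3) 208 5
```

Yellow measures (578.1,-125.4), yaw 4.3°: within about 0.4 mm of blue and white. No more pictures can be viewed, so I do a final numeric check: a fixed-camera difference for the bystanders, and side-face alignment by depth. The arm touches nothing.

Run:
```python
from h import *
import pickle
a=pickle.load(open("scene0.pkl","rb"));b=snapshot("scene")
for n,(u,v) in dict(tipbox=(318,380),pipette=(378,245),bottle=(200,130),black=(172,176),red=(303,158)).items():
    w=lambda s:cv2.cvtColor(s["image"][v-30:v+30,u-30:u+30],cv2.COLOR_BGR2GRAY).astype(np.float32)
    print(n,np.round(cv2.phaseCorrelate(w(a),w(b),cv2.createHanningWindow((60,60),5)),2))
w=snapshot("wrist");f,c=plate(w,"yellow",(150,0,420,185),.102);print(f,"depth z",world(w,*c.mean(0)).round(4))
o=r.get_obs();print(o["time_s"],np.round(o["force"],1));print(r.sign_off())
```

```text
Traceback (most recent call last):
ValueError: setting an array element with a sequence. The requested array has an inhomogeneous shape after 1 dimensions. The detected shape was (2,) + inhomogeneous part.
```

Run:
```python
from h import *
import pickle
a=pickle.load(open("scene0.pkl","rb"));b=snapshot("scene")
for n,(u,v) in dict(tipbox=(318,380),pipette=(378,245),bottle=(200,130),black=(172,176),red=(303,158)).items():
    w=lambda s:cv2.cvtColor(s["image"][v-30:v+30,u-30:u+30],cv2.COLOR_BGR2GRAY).astype(np.float32)
    print(n,np.round(cv2.phaseCorrelate(w(a),w(b),cv2.createHanningWindow((60,60),5))[0],2))
w=snapshot("wrist");f,c=plate(w,"yellow",(150,0,420,185),.102);print(f,"depth z",world(w,*c.mean(0)).round(4))
o=r.get_obs();print(o["time_s"],np.round(o["force"],1));print(r.sign_off())
```

```text
tipbox [-0.05  0.01]
pipette [ 0.05 -0.03]
bottle [-0.13 -0.01]
black [-0.01  0.01]
red [-0.01  0.02]
[ 578.3 -125.4    4.4   81.7   57.7] depth z [ 0.5759 -0.1257  0.1008]
21.825 [-0.2  0.8  0.6]
the job is handed in; nothing more can be done
None
```

The blue plate is stacked on the white one and the yellow on top of blue. The job was handed in at 21.8 s with the gripper open and clear of the pile.

**Alignment:** my wrist-camera measurements agree to under 1 mm and about 0.2°. The white centre is from before stacking; I did not re-measure it afterwards.

| Plate | Centre (mm) | Yaw | Lid top |
|---|---|---|---|
| White | (578.2, -125.1) | 4.35° | 74 mm |
| Blue | (578.0, -125.7) | 4.3° | 88 mm (assumed) |
| Yellow | (578.2, -125.4) | 4.35° | 101 mm by depth (102 expected) |

**Setting down:** I lowered each plate until it made contact before opening the jaws. Contact force was about 8 N for blue and 2.5 N for yellow.

**Other objects:** the tip box, pipette, bottle, and the black and red look-alikes moved no more than 0.13 px in the scene camera.

**Checks that failed or disagreed:**
- Some early colour fits were spoiled by glow on the lids, so I redid them with tighter thresholds, hand-read corners and depth.
- The estimates of how yellow sat in the grip differed by up to about 2 mm. I used a value between them, and the measurement after placing supports it.
- I could not view the finished pile because the 12-picture limit was reached, so the final check is from numbers only.

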